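# Set the tile gauge one hole longer

### The arm

A 6-joint arm with a two-finger parallel gripper is mounted at the origin on the work surface. World frame = base frame: x ahead of the robot, y to its left, z up, the work surface at z = 0. Lengths are in m, angles in rad, forces in N, time in s.
With the tool pointing down it reaches from about 0.35 to 0.775 m from the base axis. Payload 5.5 kg.
Tool frame: the origin (TCP) lies between the finger pads; the fingertips stand 19 mm ahead of it and the grasp point (between the pads) is the TCP; z points along the fingers, y is the line along which they close (so a half turn about z gives the same grasp; the last joint's range is limited). The gripper opens to 85 mm and grips with 20 to 120 N. Pads are 22 mm wide; open, the fingers measure 114 mm over their backs; the gripper's body (76 mm by 85 mm) begins 54 mm behind the grasp point. The pads swing forward as they close: fully open they stand 13 mm farther back than shut.
Start: joints at [-1.303, 0.313, 0.046, 1.304, 0, 1.431], TCP at [0.228, -0.528, 0.227] pointing down, gripper open.
Joint ranges: [-2.76, 2.76], [-0.86, 1.69], [-1.03, 1.26], [-2.2, 2.34], [-1.47, 1.5], [-3.14, 3.14]. Speed limits (rad/s): [2.57, 2.57, 3.14, 3.14, 3.14, 3.14].

### API

Orientations are given as a unit quaternion [w, x, y, z].
In Python, from workcell import env gives the robot as it stands.
- The arm moves only by the tool carry_out, never from a script. Its argument "increments" is a list that holds one entry, the list of rows, each a list of 6 numbers: the shift along the tool's x, y, z each as a share of 50 cm, from -1 to 1, then the turn, a rotation vector about the tool's x, y, z each as a share of 2 pi rad, from -1 to 1. In form: [[[x, y, z, ax, ay, az], ...]]. A call has 1 to 5 rows; each row is the pose to reach, as a shift and turn from the pose commanded when the call began, along the tool's axes at that moment, turning the shorter way round; what a row does not reach only later rows make up. A row lasts 1/8 s, in which the tool goes at most 62.5 mm and 10.7 degrees, less where a joint would pass 70% of its speed; a pose out of reach is approached as far as the arm can. A call with a number of a shift or a turn outside -1 to 1 is refused whole. A call with a gripper value outside its range is refused whole. "jaw" is the closure, from 0 (fully open) to 1 (shut), set as the call begins (left out, the last holds). The fingers move at their own pace and stop on an object; "squeeze" is the grip in N (left out, the last holds). Time passes only in rows, so rows that repeat a pose let the fingers close. It gives the time, the measured TCP pose, the force, the opening and the grip force at its end, in the units of the state.
- env.get_state(): the state, without advancing time (a new reading comes with each control period).
- env.read_camera(name): name is "scene" or "top" or "wrist"; returns a dict with "frame" (384x512x3 uint8, blue, green, red), "z_map" (384x512 float32, m along the optical axis (not along the pixel's ray), 0 where there is no reading), "intrinsics" (3x3 intrinsics, pixels), "k1" (the pictures are not rectified: a ray, as slopes to the right and down, at radius r is drawn at 1 + k1 r^2 times it, then the intrinsics apply), "R" (3x3) and "t" (3): a world point X has camera coordinates R X + t; the wrist camera has in their place "T_tool_cam" (4x4, takes a point from camera to tool coordinates, whose origin is the TCP and whose axes are the flange's). Camera axes: x right, y down, z forward; pixel columns grow to the right and rows downward; lengths in m; the calibration is good to about 2 mm. A picture is of the moment at which its call begins: read the wrist's pose just before it.
- env.hand_in(): hands the job in; it is judged then, once.
Trained networks look in the newest picture that a camera, given by its name, has taken for a name from the list of things; names that differ only in an ending like _2 or _b are one class to them, and where a whole thing is asked for, a point or a joint stands for the part that bears it (a point fixed in the world has none). Each returns a list of dicts, best first, with "score" (0 to 1); they miss things now and then, are a little off and sometimes report something else, mostly with a low value. They report only what shows in the picture. A call takes as long as a camera call. They do not tell look-alikes from the thing itself.
- env.find_in(camera, name): "position" ([x, y, z] in m, in world coordinates, good to about 4 mm: the middle of the surface that is visible of it).
The state is a dict: "clock": time; "joint_pos": joint angles; "qvel": joint speeds; "tau": joint torques, N m; "tcp_pos": TCP position; "orientation": TCP orientation; "wrist_force": force on the tool from outside, world axes, zero at the start; "ft_torque": the same for the moment, N m; "finger_gap": finger opening in m; "grip_force": force on a finger pad.
Only numpy, scipy, OpenCV 4.12 (cv2) and the standard library are available. Lean on these libraries where they do the work, as an engineer would, in place of code of your own. Each camera call takes 0.05 s, during which the arm holds its last target. There are 200 camera calls.

### The job

A batch of tiles is finished: log it on the bench counter by swinging its sprung lever all the way to its stop and letting it spring back. Then set the tile gauge one size up: pull up the lock plunger on its sliding section, slide the section to the next hole away from the end fence, and let the pin drop fully home. Finish while still holding the plunger knob, gripped or pressed down with the pin home in that hole (do not let go), and leave the loose things around where they are.

Things in the scene. Friction and masses are not known exactly. Their poses are not given: they have to be found in the camera images.
- gauge: tile gauge, fixed: grey board 240 (x) x 360 (y) x 18 mm, low wooden end fence (to 50 mm high) at its -y end; along its far side, at x = +70 mm, a square 30 mm aluminium tube parallel to y, top at z = 60 mm, with holes 40 mm apart, held in two steel feet 64 mm high at y = -159 and +159 mm. Origin: centre of the board's underside, on the table. +y points away from the fence
- section (a joint): position (m) of the steel sliding section along the gauge's +y (away from the fence): 0 = the hole it starts in, +0.040 = next hole (target); range -0.045 to +0.085. Sleeve 42 x 60 mm, top 69 mm above the table, with a stop blade reaching 150 mm towards -x, no higher than 54 mm. Friction 2 N; it moves with its plunger when that is moved sideways
- plunger (a joint): lift (m) of the spring lock plunger upright on the section: 0 = pin fully home in a hole, 0.018 = pulled up to its end. The 7 mm round-tipped pin (hole 12 mm) is clear of the tube's top from about 0.010 up; lowered between holes it rides there at about 0.0095. Spring pushes down with 4.5 N at 0, 7 N at 0.018
- knob: black round knob of the lock plunger, 26 mm in diameter, 24 mm tall, axis vertical; origin at the centre of its underside, 82 mm above the table when the pin is home. Below it are a 12 mm neck, 3 mm of free height, and a 22 mm boss on the section (top 79 mm above the table). It goes up and sideways with plunger and section
- knob_mid (a point): centre of the knob, 12 mm above its underside, 94 mm above the table when the pin is home
- next_hole (a point): centre of the mouth of the target hole, in the tube's top face (60 mm above the table); the pin of the section belongs there at the end
- counter: bench counter, fixed to the table: grey box 80 (x) x 70 (y) x 50 mm with white number drums in its front (-x) face and a lever on top; origin at the centre of its underside, its axes turned with it
- lever (a joint): angle (rad) of the counter's advance lever about a vertical axis at x = +5 mm, y = 0 of the counter. At 0 (rest) it points to the front (-x), 26 deg to the -y side; it swings through the front to the +y side, to a hard stop at 0.907 rad. Its spring brings it back; at the post it takes 1 N at rest and 2.7 N at the stop
- lever_post (a point): top centre of the upright round steel post at the lever's end, 12 mm in diameter, 36 mm tall, 60 mm from the lever's axis; its top is 92 mm above the table, its foot 56 mm, just above the box top (50 mm). Push it sideways towards the counter's +y from its -y side
- tile: square unglazed clay tile, 100 x 95 mm, 9 mm thick, lying on the gauge board between the fence and the stop blade; origin at the centre of its underside
- stick: flat wooden modelling stick, about 130 x 18 x 7 mm, lying on the gauge board on the side away from the fence; origin at its underside, near the middle
- cup: small terracotta cup, 66 mm wide, 60 mm tall, behind the counter (on its +x side); origin at the centre of its underside
- jar: glass jar, 64 mm wide, 90 mm tall, towards the far edge of the table; origin at the centre of its underside
- mould: white plaster mould block, 120 x 100 mm, 61 mm tall, at the robot's right; origin at the centre of its underside
- pot: terracotta pot with two wire side handles, body 90 mm wide, 80 mm tall, at the robot's left; origin at the centre of its underside
Not all that is in view belongs to the job. Leave any purple or yellow look-alike of the counter alone.

How it is judged:
On the way, in this order (a step that is already met when the one before it is completed fails the run):
1. the counter's lever is swung to its stop (value of joint lever above 0.84 rad), for 0.05 s.
2. the lever is let go and has sprung back (value of joint lever below 0.1 rad), for 0.2 s.
3. the plunger is pulled up with the section still at its first hole (value of joint plunger above 0.009 m and value of joint section below 0.015 m), for 0.05 s.
At the end, for the whole second after the job is handed in: the section stands at the next hole (0.040 m, within 5 mm) with the pin home (plunger within 2 mm of its bottom), the fingers still hold or press the knob (more than 3 N), and the counter's lever is back at rest (under 0.10 rad) (value of joint section between 0.035 and 0.045 m and value of joint plunger below 0.002 m and contact force between the fingers and knob above 3 N and value of joint lever below 0.1 rad); the arm keeps its last pose, push and grip.
It fails at once if a loose bystander is moved by more than 30 mm (distance of any of tile, stick, cup, jar, mould, pot from where it was at the start of the episode above 0.03 m).
It also fails if it takes over 50 s, if anything falls off the work surface, if the arm or the gripper's body presses on something with over 40 N, if the wrist force passes 120 N, or if a joint passes its speed limit or range.

## Working session

There is one attempt and no reset: what is moved stays moved. The work goes in short steps, Python scripts to look and compute and a tool call to move; the robot and the scene stay as the last step left them, time stands still between calls to the robot, and variables do not carry over. Pictures are saved under pics/ and viewed, at most 10 in all, crops included, and the job is handed in when it is done.

Besides the shell and the picture viewer there is one more tool, called after ">>>" in YAML: its name, and indented under it one key for each argument. carry_out: Moves the arm, as the interface text tells. Its arguments: {"type":"object","properties":{"increments":{"type":"array","items":{"type":"array","items":{"type":"array","items":{"type":"number","minimum":-1,"maximum":1}}}},"jaw":{"type":"number"},"squeeze":{"type":"number"}},"required":["increments"]}

```bash
mkdir -p pics; cat > h.py <<'E'
import numpy as np, cv2
from workcell import env
from scipy.spatial.transform import Rotation as Ro
def q2R(q): return Ro.from_quat([q[1],q[2],q[3],q[0]]).as_matrix()
def pix2w(c,u,v,z=None,d=None):
    K=c["intrinsics"]; xd=(u-K[0,2])/K[0,0]; yd=(v-K[1,2])/K[1,1]
    x,y=xd,yd
    for _ in range(20):
        s=1+c["k1"]*(x*x+y*y); x,y=xd/s,yd/s
    r=np.array([x,y,1.0])
    if "T" in c: Rw,o=c["T"][:3,:3],c["T"][:3,3]
    else: Rw=np.array(c["R"]).T; o=-Rw@np.array(c["t"])
    w=Rw@r
    if z is not None: return o+w*(z-o[2])/w[2]
    if d is None: d=c["z_map"][int(round(v)),int(round(u))]
    return o+w*d
def cam(n):
    s=env.get_state(); c=env.read_camera(n)
    if n=="wrist":
        T=np.eye(4);T[:3,:3]=q2R(s["orientation"]);T[:3,3]=s["tcp_pos"];c["T"]=T@c["T_tool_cam"]
    return c
E
python3 - <<'E'
from h import *
np.set_printoptions(precision=4,suppress=True)
s=env.get_state();print(s["clock"],s["tcp_pos"],q2R(s["orientation"]))
a=[]
for n in ("scene","top"):
    c=cam(n); cv2.imwrite(f"pics/{n}0.png",c["frame"])
    import pickle; pickle.dump(c,open(n+"0.pkl","wb"))
    for k in ("gauge","knob","section","counter","lever","lever_post","tile","stick","cup","jar","mould","pot"):
        print(n,k,[(np.round(x["position"],3).tolist(),round(x["score"],2)) for x in env.find_in(n,k)][:4])
E
```

```text
0.0 [ 0.2279 -0.5273  0.2257] [[ 0.918   0.3966 -0.0004]
 [ 0.3966 -0.918   0.0018]
 [ 0.0003 -0.0018 -1.    ]]
scene gauge [([0.576, 0.249, 0.019], 0.9), ([0.799, -0.006, 0.068], 0.61), ([0.585, 0.209, 0.065], 0.2)]
scene knob []
scene section [([0.586, 0.207, 0.066], 0.88)]
scene counter [([0.588, -0.383, 0.043], 0.96), ([0.34, -0.285, 0.04], 0.74), ([0.486, -0.075, 0.043], 0.73), ([0.498, -0.224, 0.045], 0.69)]
scene lever [([0.432, -0.103, 0.063], 0.57), ([0.28, -0.297, 0.055], 0.45)]
scene lever_post [([0.536, -0.402, 0.054], 0.64), ([0.437, -0.106, 0.059], 0.55), ([0.276, -0.298, 0.058], 0.54)]
scene tile [([0.455, 0.148, 0.025], 0.9), ([0.535, 0.568, 0.054], 0.35)]
scene stick [([0.474, 0.36, 0.026], 0.42)]
scene cup [([0.596, -0.208, 0.038], 0.82)]
scene jar [([0.803, -0.004, 0.069], 0.83)]
scene mould [([0.497, -0.563, 0.042], 0.98), ([0.595, -0.213, 0.04], 0.48)]
scene pot [([0.541, 0.565, 0.055], 0.79)]
top gauge [([0.519, 0.251, 0.014], 0.91), ([0.555, 0.202, 0.07], 0.39), ([0.583, 0.199, 0.108], 0.37)]
top knob [([0.581, 0.203, 0.106], 0.56)]
top section [([0.556, 0.199, 0.072], 0.82)]
top counter [([0.564, -0.382, 0.047], 0.92), ([0.331, -0.292, 0.052], 0.78), ([0.451, -0.082, 0.048], 0.77), ([0.47, -0.222, 0.05], 0.68)]
top lever [([0.452, 0.144, 0.028], 0.59), ([0.529, 0.58, 0.042], 0.55), ([0.44, -0.1, 0.058], 0.53), ([0.299, -0.298, 0.063], 0.47)]
top lever_post [([0.302, -0.301, 0.062], 0.58), ([0.456, -0.247, 0.058], 0.57), ([0.444, -0.099, 0.059], 0.55)]
top tile [([0.452, 0.148, 0.03], 0.77)]
top stick [([0.472, 0.362, 0.024], 0.59)]
top cup [([0.602, -0.214, 0.026], 0.72)]
top jar [([0.766, -0.011, 0.089], 0.55)]
top mould [([0.47, -0.562, 0.048], 0.86)]
top pot [([0.53, 0.579, 0.043], 0.65)]
```

View pics/scene0.png

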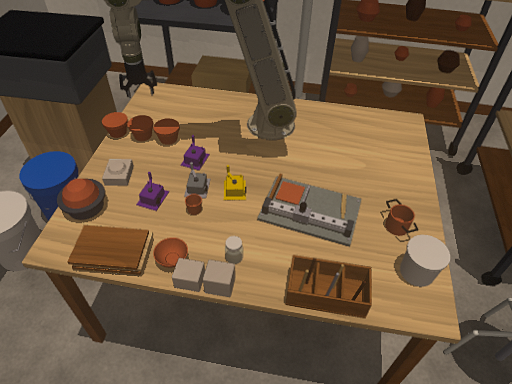

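View pics/top0.png

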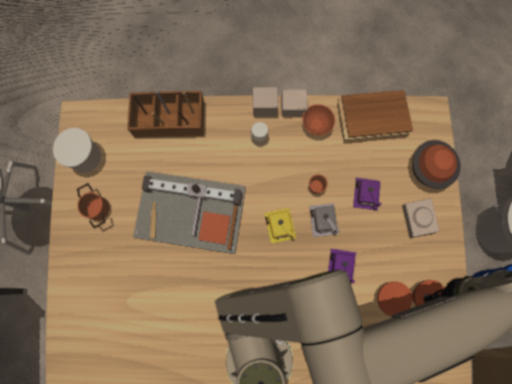

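The scene view shows four counter-like boxes: grey at (197,184), yellow at (235,185), purple at (152,193) and (196,154). In the top view these are grey (324,220), yellow (280,225), purple (367,193) and (342,263). The grey one fits: it is a grey box with the cup behind it at top (317,184). The knob is at top (196,188). I'll confirm with an enlarged crop.

```bash
python3 - <<'E'
from h import *; import pickle
c=pickle.load(open("top0.pkl","rb"));f=c["frame"]
a=cv2.resize(f[170:270,295:355],None,fx=5,fy=5,interpolation=cv2.INTER_CUBIC)
b=cv2.resize(f[165:265,130:254],None,fx=4,fy=4,interpolation=cv2.INTER_CUBIC)
b=cv2.copyMakeBorder(b,0,100,0,0,cv2.BORDER_CONSTANT)
cv2.imwrite("pics/crop1.png",np.hstack([a,b]))
np.set_printoptions(precision=4,suppress=True)
print(c["intrinsics"],c["k1"],-np.array(c["R"]).T@c["t"])
E
```

```text
[[417.7962   0.     254.3242]
 [  0.     417.7962 194.8023]
 [  0.       0.       1.    ]] -0.1536227441353825 [0.2844 0.0165 1.448 ]
```

View pics/crop1.png

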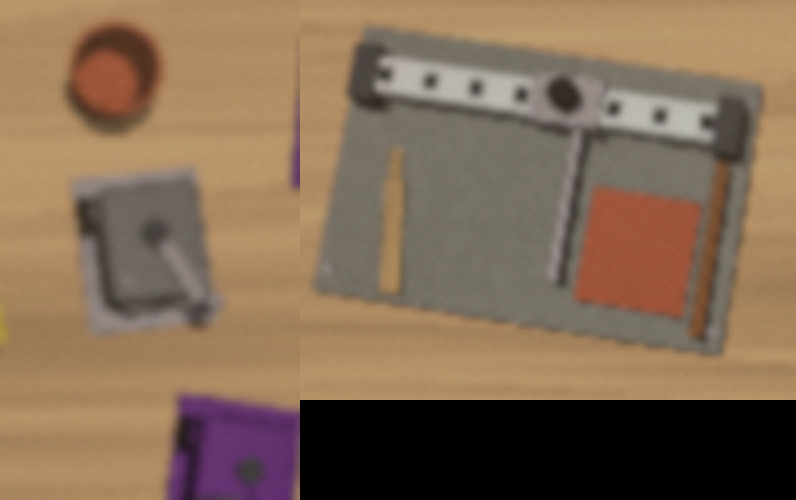

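The crop confirms the grey counter. Its lever pivot is at top (326,216) and its post at (335,232), pointing to the front on the -y side at rest. The section knob is at top (196,188). Next I work out a move to look with the wrist camera.

```bash
cat >> h.py <<'E'
def down(yaw):  # tool x at yaw, z down
    c,s=np.cos(yaw),np.sin(yaw); return np.array([[c,s,0],[s,-c,0],[0,0,-1.]])
def mv(p,yaw,base=None):
    s=env.get_state(); R=q2R(s["orientation"]) if base is None else base[1]; t=np.array(s["tcp_pos"]) if base is None else base[0]
    d=R.T@(np.array(p)-t)/0.5; r=Ro.from_matrix(R.T@down(yaw)).as_rotvec()/(2*np.pi)
    return np.round(np.r_[d,r],4).tolist()
E
python3 - <<'E'
from h import *; import pickle
np.set_printoptions(precision=4,suppress=True)
c=pickle.load(open("top0.pkl","rb"))
print("pivot",pix2w(c,326.2,216.4,.06),"post",pix2w(c,335,232,.092),"knob",pix2w(c,130+(565-300)/4,165+95/4,.106))
print("feet",pix2w(c,130+70/4,165+72/4,.064),pix2w(c,130+434/4,165+128/4,.064))
w=cam("wrist");print(w["T_tool_cam"]);print(mv([.44,-.27,.25],.13))
E
```

```text
pivot [ 0.4789 -0.2324  0.06  ] post [ 0.4224 -0.2535  0.092 ] knob [0.5701 0.1999 0.106 ]
feet [0.6015 0.3744 0.064 ] [0.5486 0.0623 0.064 ]
[[ 0.     -0.9492 -0.3147  0.0806]
 [ 1.     -0.0002  0.0008 -0.0006]
 [-0.0008 -0.3147  0.9492 -0.1458]
 [ 0.      0.      0.      1.    ]]
[0.5937, -0.3054, -0.0468, 0.0, -0.0, 0.0442]
```

>>> carry_out:
  increments:
    - [[0.59,-0.3,-0.05,0,0,0.044],[0.59,-0.3,-0.05,0,0,0.044],[0.59,-0.3,-0.05,0,0,0.044],[0.59,-0.3,-0.05,0,0,0.044],[0.59,-0.3,-0.05,0,0,0.044]]
  jaw: 1

```text
clock: 1.98
tcp_pos: [0.4271, -0.2877, 0.2504]
orientation: [0.0, 0.998, 0.065, 0.0]
wrist_force: [1.0, -0.5, -0.2]
finger_gap: -0.0
grip_force: 0.0
```

>>> carry_out:
  increments:
    - [[0,0,0,0,0,0],[0,0,0,0,0,0]]

```text
clock: 2.22
tcp_pos: [0.426, -0.2893, 0.25]
orientation: [0.0, 0.998, 0.066, -0.0]
wrist_force: [-0.4, 0.3, 0.2]
finger_gap: -0.0001
grip_force: 0.0
```

```bash
python3 - <<'E'
from h import *; import pickle
np.set_printoptions(precision=4,suppress=True)
w=cam("wrist");pickle.dump(w,open("w1.pkl","wb"));cv2.imwrite("pics/w1.png",w["frame"])
for k in ("lever_post","lever","counter"): print(k,[(np.round(x["position"],3).tolist(),round(x["score"],2)) for x in env.find_in("wrist",k)][:4])
s=env.get_state();print(s["clock"],s["tcp_pos"],q2R(s["orientation"]),s["finger_gap"],s["wrist_force"])
E
```

```text
lever_post [([0.459, -0.245, 0.054], 0.76), ([0.434, -0.098, 0.057], 0.75), ([0.541, -0.399, 0.056], 0.7)]
lever [([0.454, -0.246, 0.062], 0.87), ([0.44, -0.097, 0.055], 0.84), ([0.542, -0.4, 0.058], 0.84)]
counter [([0.352, -0.281, 0.038], 0.88), ([0.483, -0.241, 0.049], 0.66), ([0.561, -0.382, 0.049], 0.66), ([0.461, -0.099, 0.046], 0.59)]
2.425 [ 0.4251 -0.2906  0.2498] [[ 0.9917  0.1283 -0.0003]
 [ 0.1283 -0.9917  0.0001]
 [-0.0003 -0.0001 -1.    ]] 9.396635354687029e-05 [-0.6354 -0.3322  1.2062]
```

View pics/w1.png

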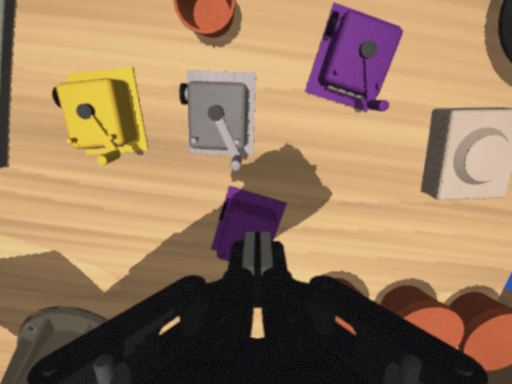

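The grey counter is at wrist (218,112). Its pivot is at (216,113) and its post top at (236,163). The yellow one is at left, the purple ones upper right and just behind the closed fingertips at (258,237).

```bash
python3 - <<'E'
from h import *; import pickle
np.set_printoptions(precision=4,suppress=True)
w=pickle.load(open("w1.pkl","rb"));z=w["z_map"]
print(w["intrinsics"][0],w["k1"])
print("post plane",pix2w(w,236,162,.092),[pix2w(w,u,v) for u,v in((236,161),(236,164),(235,160))])
print("pivot",pix2w(w,216,113,.06),pix2w(w,216,113))
for p in((188,155),(248,156),(190,78),(248,78)):print(p,pix2w(w,*p,.05),pix2w(w,*p))
for p in((246,237),(270,237),(258,240)):print("tip",pix2w(w,*p,.2498-.019),pix2w(w,*p))
E
```

```text
[283.4661   0.     257.1038] -0.04236830734728734
post plane [ 0.434  -0.2647  0.092 ] [array([ 0.4346, -0.2645,  0.0897]), array([ 0.4317, -0.265 ,  0.0916]), array([ 0.435 , -0.2632,  0.0874])]
pivot [ 0.4807 -0.2342  0.06  ] [ 0.4805 -0.2338  0.0572]
(188, 155) [ 0.4252 -0.2029  0.05  ] [ 0.4131 -0.1917 -0.0016]
(248, 156) [ 0.4336 -0.2768  0.05  ] [ 0.4228 -0.2766 -0.0017]
(190, 78) [ 0.5151 -0.1997  0.05  ] [ 0.5165 -0.1886  0.0009]
(248, 78) [ 0.5236 -0.2657  0.05  ] [ 0.5261 -0.2639  0.0016]
tip [ 0.4181 -0.2827  0.2308] [ 0.4356 -0.2818  0.2636]
tip [ 0.4202 -0.2982  0.2308] [ 0.4369 -0.2943  0.263 ]
tip [ 0.417  -0.2908  0.2308] [ 0.436  -0.2881  0.2662]
```

>>> carry_out:
  increments:
    - [[0.02,0.024,0.2,0,0,0],[0.02,0.024,0.326,0,0,0],[0.02,0.024,0.326,0,0,0],[0.02,0.024,0.326,0,0,0],[0.02,0.024,0.326,0,0,0]]

```text
clock: 3.05
tcp_pos: [0.4378, -0.3012, 0.0885]
orientation: [0.001, 0.998, 0.065, 0.001]
wrist_force: [0.3, 0.2, -0.5]
finger_gap: 0.0002
grip_force: 0.0
```

```bash
python3 - <<'E'
from h import *; import pickle
np.set_printoptions(precision=4,suppress=True)
w=cam("wrist");cv2.imwrite("pics/w2.png",w["frame"])
s=env.get_state();print(s["clock"],s["tcp_pos"],s["wrist_force"])
E
```

```text
3.1 [ 0.4383 -0.3015  0.0891] [ 0.2197  0.2993 -0.0577]
```

View pics/w2.png

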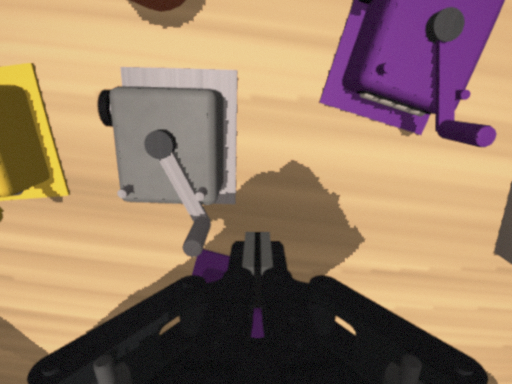

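The post top is at wrist (193,245), level with the closed fingers at (258,240) on its -y side. So I push along tool -y.

>>> carry_out:
  increments:
    - [[-0.008,-0.04,0,0,0,0],[-0.008,-0.08,0,0,0,0],[-0.008,-0.11,0,0,0,0],[-0.008,-0.135,0,0,0,0],[-0.008,-0.145,0,0,0,0]]

```text
clock: 3.72
tcp_pos: [0.4241, -0.2277, 0.0873]
orientation: [0.0, 0.998, 0.066, 0.0]
wrist_force: [0.1, -0.8, -0.1]
finger_gap: 0.0
grip_force: 0.0
```

>>> carry_out:
  increments:
    - [[0,-0.006,0,0,0,0],[0,-0.006,0,0,0,0]]

```text
clock: 3.98
tcp_pos: [0.4237, -0.2257, 0.087]
orientation: [0.0, 0.998, 0.066, -0.0]
wrist_force: [-0.6, -0.4, -0.5]
finger_gap: -0.0001
grip_force: 0.0
```

```bash
python3 - <<'E'
from h import *; import pickle
np.set_printoptions(precision=4,suppress=True)
w=cam("wrist");cv2.imwrite("pics/w3.png",w["frame"][120:290,130:390].repeat(2,0).repeat(2,1))
s=env.get_state();print(s["clock"],s["tcp_pos"],s["wrist_force"])
E
```

```text
4.025 [ 0.4238 -0.2259  0.087 ] [-0.3336  0.3518  0.3028]
```

View pics/w3.png

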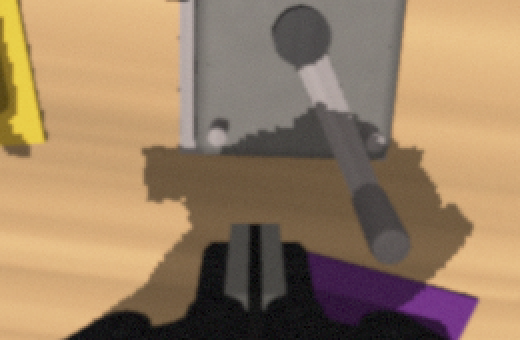

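The lever stands at rest with its post top at wrist (325,241), now on the fingers' -y side. The push passed in front of it (at smaller x). I'll re-measure the post.

```bash
python3 - <<'E'
from h import *; import pickle
np.set_printoptions(precision=4,suppress=True)
w=cam("wrist");s=env.get_state();T=s["tcp_pos"]
print(T,s["clock"])
for uv in((325,241),(326,243)): print(pix2w(w,*uv,.092),pix2w(w,*uv))
print("foot",pix2w(w,315,214,.06),pix2w(w,315,214));print("pivot",pix2w(w,280,137,.06),pix2w(w,280,137))
print("tips",[pix2w(w,u,v) for u,v in((250,238),(266,238),(258,234),(266,260))])
R=q2R(s["orientation"]);p=pix2w(w,325,241,.092);print("post in tool",R.T@(p-T), "tip tool",R.T@(pix2w(w,250,238)-T),R.T@(pix2w(w,266,260)-T))
z=w["z_map"];
# all finger points in tool frame: extents by height
v,u=np.mgrid[225:384:2,150:370:2];P=np.array([R.T@(pix2w(w,a,b)-T) for a,b in zip(u.ravel(),v.ravel())])
for lo in range(-60,25,8):
    m=(P[:,2]*1000>=lo)&(P[:,2]*1000<lo+8)&(abs(P[:,1])<.06)&(P[:,0]<.03)
    if m.any(): print(lo,P[m].min(0),P[m].max(0))
E
```

```text
[ 0.4238 -0.2259  0.087 ] 4.075
[ 0.432  -0.2627  0.092 ] [ 0.4313 -0.2632  0.0907]
[ 0.4308 -0.2635  0.092 ] [ 0.4304 -0.2638  0.0911]
foot [ 0.4346 -0.2628  0.06  ] [ 0.5035 -0.2149  0.2328]
pivot [ 0.4816 -0.2319  0.06  ] [ 0.4813 -0.2322  0.057 ]
tips [array([ 0.4334, -0.2205,  0.1013]), array([ 0.4348, -0.2287,  0.102 ]), array([ 0.4338, -0.2247,  0.0965]), array([ 0.4341, -0.2282,  0.1216])]
post in tool [ 0.0033  0.0375 -0.005 ] tip tool [ 0.0103 -0.0041 -0.0144] [ 0.01    0.0036 -0.0347]
-60 [-0.0122 -0.0401 -0.06  ] [ 0.0136  0.0373 -0.052 ]
-52 [-0.0107 -0.0317 -0.052 ] [ 0.0139  0.0317 -0.0441]
-44 [-0.0117 -0.0162 -0.044 ] [ 0.0116  0.0153 -0.036 ]
-36 [ 0.0057 -0.0139 -0.036 ] [ 0.0109  0.0132 -0.028 ]
-28 [ 0.0055 -0.0138 -0.028 ] [ 0.011   0.0134 -0.0201]
-20 [ 0.0054 -0.0135 -0.0199] [ 0.011   0.0132 -0.012 ]
-12 [-0.0022 -0.0117 -0.0119] [ 0.0107  0.0405 -0.004 ]
-4 [-0.0041  0.0319 -0.004 ] [0.0069 0.0437 0.004 ]
4 [-0.0005  0.0319  0.0043] [0.0066 0.0424 0.0114]
12 [-0.0019  0.0321  0.012 ] [0.0051 0.0426 0.0194]
```

The depth shows the closed fingertips ending about 10 mm behind the TCP, at z about 0.097. They passed over the post top at 0.092. I go back the same way and repeat lower, then check the height.

>>> carry_out:
  increments:
    - [[0,0.06,-0.02,0,0,0],[0,0.146,-0.02,0,0,0],[0,0.146,0.02,0,0,0],[0,0.146,0.044,0,0,0],[0,0.146,0.044,0,0,0]]

```text
clock: 4.7
tcp_pos: [0.4322, -0.297, 0.0638]
orientation: [-0.001, 0.998, 0.066, -0.001]
wrist_force: [0.6, -0.4, -0.1]
finger_gap: -0.0
grip_force: 0.0
```

```bash
python3 - <<'E'
from h import *; import pickle
np.set_printoptions(precision=4,suppress=True)
w=cam("wrist");s=env.get_state();T=np.array(s["tcp_pos"]);R=q2R(s["orientation"])
print(T,s["clock"],s["wrist_force"])
for v in (228,230,232,234,236,240,250): print(v,[(R.T@(pix2w(w,u,v)-T)).round(4) for u in (246,250,266)])
cv2.imwrite("pics/w4.png",w["frame"][120:290,130:390].repeat(2,0).repeat(2,1))
E
```

```text
[ 0.4327 -0.2973  0.0646] 4.75 [0.07   0.031  0.0414]
228 [array([-0.0237, -0.0099,  0.0663]), array([-0.0238, -0.0067,  0.0665]), array([-0.0234,  0.0065,  0.0656])]
230 [array([-0.0254, -0.0099,  0.0659]), array([-0.0259, -0.0067,  0.0671]), array([-0.0249,  0.0065,  0.0651])]
232 [array([ 0.0091, -0.0068, -0.0053]), array([ 0.0102, -0.0046, -0.0075]), array([ 0.01  ,  0.0041, -0.0072])]
234 [array([ 0.0097, -0.0067, -0.0089]), array([ 0.0104, -0.0045, -0.0102]), array([ 0.0096,  0.004 , -0.0086])]
236 [array([ 0.0099, -0.0066, -0.0116]), array([ 0.0099, -0.0045, -0.0115]), array([ 0.0093,  0.004 , -0.0103])]
240 [array([ 0.0096, -0.0064, -0.0154]), array([ 0.0098, -0.0044, -0.0158]), array([ 0.0093,  0.0039, -0.0148])]
250 [array([ 0.0107, -0.006 , -0.0271]), array([ 0.0093, -0.0042, -0.0247]), array([ 0.0101,  0.0035, -0.0261])]
```

View pics/w4.png

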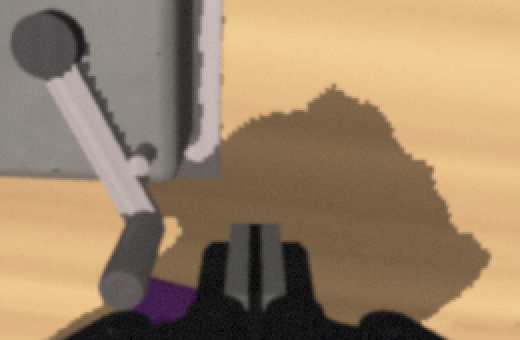

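The post top is at crop (122,288) and the fingertips at (255,228). The tips now stand at z about 0.059, alongside the post. I push again.

>>> carry_out:
  increments:
    - [[-0.006,-0.04,-0.006,0,0,0],[-0.006,-0.07,-0.006,0,0,0],[-0.006,-0.1,-0.006,0,0,0],[-0.006,-0.12,-0.006,0,0,0],[-0.006,-0.126,-0.006,0,0,0]]

```text
clock: 5.38
tcp_pos: [0.4234, -0.2359, 0.0688]
orientation: [0.001, 0.998, 0.066, 0.001]
wrist_force: [4.2, -3.4, -0.2]
finger_gap: -0.0001
grip_force: 1.9
```

>>> carry_out:
  increments:
    - [[0,-0.006,0,0,0,0],[0,-0.006,0,0,0,0]]

```text
clock: 5.62
tcp_pos: [0.4227, -0.2338, 0.0685]
orientation: [0.001, 0.998, 0.066, 0.001]
wrist_force: [3.8, -3.1, 0.7]
finger_gap: 0.0001
grip_force: 2.0
```

```bash
python3 - <<'E'
from h import *; import pickle
np.set_printoptions(precision=4,suppress=True)
w=cam("wrist");s=env.get_state();T=np.array(s["tcp_pos"]);R=q2R(s["orientation"])
print(T,s["clock"],s["wrist_force"])
cv2.imwrite("pics/w5.png",w["frame"][60:290,130:390].repeat(2,0).repeat(2,1))
E
```

```text
[ 0.4227 -0.2339  0.0685] 5.675 [ 3.4067 -3.7764  2.1879]
```

View pics/w5.png

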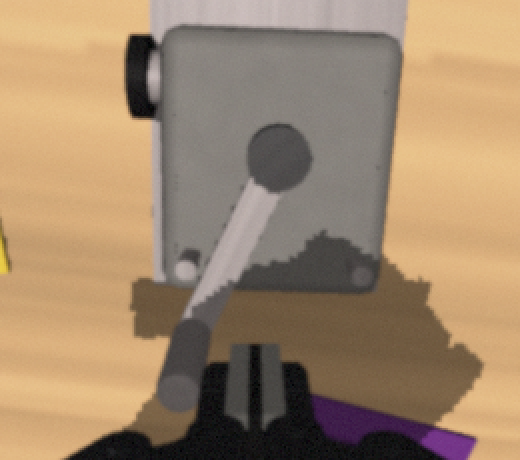

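The lever now points to the +y side, with its post at crop (178,392), beside the stop pin at (187,268). I push a little further so the force shows the stop.

>>> carry_out:
  increments:
    - [[0,-0.01,0,0,0,0],[0,-0.01,0,0,0,0],[0,-0.01,0,0,0,0]]

```text
clock: 6.05
tcp_pos: [0.4226, -0.2312, 0.0687]
orientation: [0.003, 0.998, 0.065, 0.001]
wrist_force: [3.0, -9.3, -2.4]
finger_gap: 0.0001
grip_force: 5.0
```

```bash
python3 - <<'E'
from h import *; import pickle
np.set_printoptions(precision=4,suppress=True)
w=pickle.load(open("w1.pkl","rb"))
w=cam("wrist");s=env.get_state()
print(s["tcp_pos"],s["clock"],s["wrist_force"],s["grip_force"])
p=[pix2w(w,130+u/2,60+v/2,z) for u,v,z in((280,157,.06),(178,392,.092),(190,325,.06))];print(p)
for q in p[1:]: print(np.degrees(np.arctan2(*(q-p[0])[1::-1])))
E
```

```text
[ 0.4226 -0.2312  0.0687] 6.1 [ 5.0099 -9.3654 -2.3616] 4.963573068380356
[array([ 0.4813, -0.2303,  0.06  ]), array([ 0.4251, -0.2114,  0.092 ]), array([ 0.4284, -0.2108,  0.06  ])]
161.33820471547503
159.73858377674327
```

The angle is 161°, the stop by geometry, and the force has risen to about 10 N. Now I back off so that the lever springs back, then rise.

>>> carry_out:
  increments:
    - [[0,0.05,0,0,0,0],[0,0.1,0,0,0,0],[0,0.17,0,0,0,0],[0,0.17,-0.1,0,0,0],[0,0.17,-0.22,0,0,0]]

```text
clock: 6.72
tcp_pos: [0.4301, -0.3119, 0.1768]
orientation: [-0.003, 0.998, 0.065, -0.002]
wrist_force: [1.7, -0.4, -0.2]
finger_gap: 0.0001
grip_force: 0.0
```

>>> carry_out:
  increments:
    - [[0,0,-0.14,0,0,0],[0,0,-0.14,0,0,0],[0,0,-0.14,0,0,0]]

```text
clock: 7.1
tcp_pos: [0.4316, -0.3125, 0.2476]
orientation: [-0.0, 0.998, 0.065, -0.0]
wrist_force: [-0.0, -0.2, -0.6]
finger_gap: -0.0001
grip_force: 0.0
```

```bash
python3 - <<'E'
from h import *; import pickle
np.set_printoptions(precision=4,suppress=True)
for k in ("lever_post","lever"): 
    w=cam("wrist"); print(k,[(np.round(x["position"],3).tolist(),round(x["score"],2)) for x in env.find_in("wrist",k)][:4])
pickle.dump(w,open("w6.pkl","wb"));s=env.get_state();print(s["tcp_pos"],s["clock"])
# points higher than .07 near the counter = post
P=[pix2w(w,u,v) for u in range(150,300,2) for v in range(60,225,2)];P=np.array(P)
m=(P[:,2]>.07)&(P[:,2]<.1)&(abs(P[:,0]-.43)<.05)&(abs(P[:,1]+.24)<.06);print("post",P[m].mean(0),m.sum())
print(mv([.50,.19,.25],-.16))
E
```

```text
lever_post [([0.546, -0.401, 0.059], 0.98), ([0.436, -0.098, 0.059], 0.95), ([0.456, -0.246, 0.055], 0.8), ([0.324, -0.294, 0.062], 0.55)]
lever [([0.542, -0.401, 0.058], 0.72), ([0.44, -0.098, 0.055], 0.62), ([0.322, -0.287, 0.058], 0.61), ([0.457, -0.249, 0.058], 0.58)]
[ 0.4311 -0.3115  0.2458] 7.3
post [ 0.4311 -0.2648  0.0863] 33
[0.2678, -0.9763, -0.0058, -0.0005, 0.0005, 0.0464]
```

The lever is back at rest: its post is at (0.431, -0.265), as before. I move on to the gauge and open the jaw partly.

>>> carry_out:
  increments:
    - [[0.13,-0.49,-0.01,0,0,0.046],[0.13,-0.49,-0.01,0,0,0.046],[0.13,-0.49,-0.01,0,0,0.046],[0.13,-0.49,-0.01,0,0,0.046],[0.13,-0.49,-0.01,0,0,0.046]]
  jaw: 0.35
  squeeze: 40

```text
clock: 7.92
tcp_pos: [0.4635, -0.057, 0.2519]
orientation: [-0.001, 0.997, -0.076, -0.001]
wrist_force: [0.3, -0.7, 0.6]
finger_gap: 0.0555
grip_force: 0.0
```

```bash
python3 - <<'E'
from h import *
print(mv([.50,.19,.25],-.16),env.get_state()["tcp_pos"])
E
```

```text
[-0.0024, -0.4993, 0.0044, -0.0001, 0.0004, 0.0014] [ 0.46354651 -0.05698072  0.25194937]
```

>>> carry_out:
  increments:
    - [[0,-0.5,0,0,0,0.0014],[0,-0.5,0,0,0,0.0014],[0,-0.5,0,0,0,0.0014],[0,-0.5,0,0,0,0.0014],[0,-0.5,0,0,0,0.0014]]

```text
clock: 8.55
tcp_pos: [0.4899, 0.0515, 0.2527]
orientation: [-0.023, 0.999, -0.043, -0.0]
wrist_force: [-0.2, 0.4, -0.3]
finger_gap: 0.0557
grip_force: 0.0
```

>>> carry_out:
  increments:
    - [[0,0,0,0,0,0],[0,0,0,0,0,0]]

```text
clock: 8.8
tcp_pos: [0.4897, 0.0517, 0.253]
orientation: [-0.023, 0.999, -0.043, 0.0]
wrist_force: [-0.0, 0.5, -0.1]
finger_gap: 0.0553
grip_force: 0.0
```

```bash
python3 - <<'E'
from h import *; import pickle
np.set_printoptions(precision=4,suppress=True)
w=cam("wrist");pickle.dump(w,open("w7.pkl","wb"));cv2.imwrite("pics/w7.png",w["frame"])
for k in ("knob","knob_mid","section","next_hole"): print(k,[(np.round(x["position"],3).tolist(),round(x["score"],2)) for x in env.find_in("wrist",k)][:4])
s=env.get_state();T=np.array(s["tcp_pos"]);R=q2R(s["orientation"]);print(s["clock"],T)
P=np.array([pix2w(w,u,v) for v in range(0,384,2) for u in range(0,512,2)])
Q=(P-T)@R
m=(P[:,2]>.095)&(P[:,2]<.115)&(abs(P[:,0]-.575)<.05)&(abs(P[:,1]-.2)<.06);k=P[m];print("knob",m.sum(),k.mean(0),k.min(0),k.max(0),np.median(k[:,2]))
m=(P[:,2]>.063)&(P[:,2]<.075)&(abs(P[:,0]-.575)<.06)&(abs(P[:,1]-.2)<.08);k=P[m];print("section top",m.sum(),k.mean(0),cv2.minAreaRect(k[:,:2].astype(np.float32)*1000))
m=(P[:,2]>.055)&(P[:,2]<.0625)&(P[:,0]>.53);k=P[m];print("tube",cv2.minAreaRect(k[:,:2].astype(np.float32)*1000),cv2.fitLine(k[:,:2].astype(np.float32),cv2.DIST_HUBER,0,.01,.01).T)
f=(abs(Q[:,0])<.03)&(abs(Q[:,1])<.06)&(Q[:,2]<.05);print("finger lowest tool z",np.sort(Q[f][:,2])[-8:],)
E
```

```text
knob [([0.577, 0.202, 0.108], 0.67)]
knob_mid [([0.577, 0.196, 0.105], 0.92)]
section [([0.561, 0.201, 0.07], 0.6), ([0.47, -0.236, 0.058], 0.16)]
next_hole [([0.538, 0.23, 0.017], 0.64)]
9.05 [0.4897 0.0521 0.2531]
knob 137 [0.5757 0.2017 0.1033] [0.5631 0.1919 0.0951] [0.5882 0.2156 0.1065] 0.1040472957615009
section top 313 [0.5752 0.1957 0.0675] ((575.2606201171875, 203.5142059326172), (60.76832580566406, 42.55257797241211), 79.76435089111328)
tube ((578.0006103515625, 72.24839782714844), (95.82658386230469, 607.5172729492188), 0.2522467076778412) [[0.0738 0.9973 0.579  0.2042]]
finger lowest tool z [-0.0089 -0.0089 -0.0088 -0.0082 -0.0077 -0.0076 -0.0069 -0.0068]
```

View pics/w7.png

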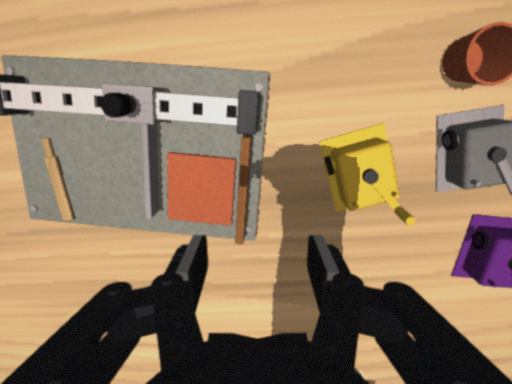

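The knob is at wrist (117,103) on the section and the tube holes are visible. The move stopped short and slightly tilted, so I'll check the joints.

```bash
python3 - <<'E'
from h import *
np.set_printoptions(precision=4,suppress=True)
s=env.get_state();print(s["joint_pos"],s["tcp_pos"],q2R(s["orientation"]))
E
```

```text
[-0.0867  0.1425 -0.1095  1.3205  0.0471  3.1406] [0.4897 0.0521 0.2531] [[ 0.9963 -0.0856  0.0024]
 [-0.0856 -0.9952  0.047 ]
 [-0.0016 -0.0471 -0.9989]]
```

Joint 6 is at its limit (+3.14), so I take the half-turned grasp (yaw about 2.98), unwinding the wrist.

```bash
python3 - <<'E'
from h import *
seq=[((.50,.12,.25),.75),((.50,.19,.25),1.55),((.53,.20,.25),2.35),((.576,.202,.25),2.98)]
print(mv(*seq[0]))
for a,b in zip(seq,seq[1:]): print(mv(*b,base=(np.array(a[0]),down(a[1]))))
E
```

```text
[0.009, -0.1366, 0.0127, -0.0072, -0.0029, -0.133]
[0.0954, -0.1024, 0.0, 0.0, 0.0, -0.1273]
[0.0212, 0.0596, 0.0, 0.0, 0.0, -0.1273]
[-0.0618, 0.0683, 0.0, 0.0, 0.0, -0.1003]
```

>>> carry_out:
  increments:
    - [[0.009,-0.137,0.013,-0.0072,-0.0029,-0.133],[0.009,-0.137,0.013,-0.0072,-0.0029,-0.133],[0.009,-0.137,0.013,-0.0072,-0.0029,-0.133],[0.009,-0.137,0.013,-0.0072,-0.0029,-0.133],[0.009,-0.137,0.013,-0.0072,-0.0029,-0.133]]

```text
clock: 9.68
tcp_pos: [0.5, 0.1206, 0.2498]
orientation: [0.0, 0.93, 0.368, -0.0]
wrist_force: [0.2, -1.0, 0.3]
finger_gap: 0.0559
grip_force: 0.0
```

As planned, so I continue.

>>> carry_out:
  increments:
    - [[0.095,-0.102,0,0,0,-0.127],[0.095,-0.102,0,0,0,-0.127],[0.095,-0.102,0,0,0,-0.127],[0.095,-0.102,0,0,0,-0.127],[0.095,-0.102,0,0,0,-0.127]]

```text
clock: 10.3
tcp_pos: [0.4999, 0.1902, 0.2497]
orientation: [-0.0, 0.714, 0.7, -0.0]
wrist_force: [-0.2, -0.5, -0.2]
finger_gap: 0.0554
grip_force: 0.0
```

>>> carry_out:
  increments:
    - [[0.021,0.06,0,0,0,-0.127],[0.021,0.06,0,0,0,-0.127],[0.021,0.06,0,0,0,-0.127],[0.021,0.06,0,0,0,-0.127],[0.021,0.06,0,0,0,-0.127]]

```text
clock: 10.92
tcp_pos: [0.5302, 0.1999, 0.2497]
orientation: [-0.0, 0.386, 0.922, -0.0]
wrist_force: [0.2, 0.3, 0.1]
finger_gap: 0.0554
grip_force: 0.0
```

>>> carry_out:
  increments:
    - [[-0.062,0.068,0,0,0,-0.1],[-0.062,0.068,0,0,0,-0.1],[-0.062,0.068,0,0,0,-0.1],[-0.062,0.068,0,0,0,-0.1],[-0.062,0.068,0,0,0,-0.1]]

```text
clock: 11.55
tcp_pos: [0.5762, 0.2016, 0.2496]
orientation: [-0.0, 0.084, 0.996, -0.0]
wrist_force: [0.2, -0.1, 0.1]
finger_gap: 0.0557
grip_force: 0.0
```

```bash
cat > k.py <<'E'
from h import *; import pickle,sys
np.set_printoptions(precision=4,suppress=True)
w=cam("wrist");cv2.imwrite("pics/%s.png"%sys.argv[1],w["frame"])
for k in ("knob","knob_mid","section"): print(k,[(np.round(x["position"],3).tolist(),round(x["score"],2)) for x in env.find_in("wrist",k)][:2])
s=env.get_state();T=np.array(s["tcp_pos"]);R=q2R(s["orientation"]);print(s["clock"],T,s["finger_gap"],s["wrist_force"],s["joint_pos"])
P=np.array([pix2w(w,u,v) for v in range(0,384) for u in range(0,512)])
Q=(P-T)@R
G=P[(abs(P[:,0]-.585)<.08)&(abs(P[:,1]-.215)<.09)]
for lo,hi in((.1,.112),(.063,.074)):
    k=G[(G[:,2]>lo)&(G[:,2]<hi)]
    if len(k)>3: print(lo,len(k),k.mean(0),cv2.minAreaRect(k[:,:2].astype(np.float32)*1000),"top z",np.percentile(k[:,2],[50,90]))
f=(abs(Q[:,0])<.03)&(abs(Q[:,1])<.06)&(Q[:,2]<.03);print("finger low z",np.sort(Q[f][:,2])[-5:])
E
python3 k.py w8
```

```text
knob [([0.576, 0.205, 0.109], 0.57)]
knob_mid [([0.575, 0.202, 0.105], 0.77)]
section [([0.564, 0.205, 0.069], 0.98)]
11.75 [0.5762 0.2016 0.2498] 0.05557246170534537 [ 0.2305 -0.2602  0.0398] [ 0.2052  0.3803  0.1982  1.3889 -0.0002  0.373 ]
0.1 429 [0.5746 0.2047 0.1042] ((574.9479370117188, 204.53628540039062), (24.578170776367188, 24.716917037963867), 30.82482147216797) top z [0.1044 0.1055]
0.063 1268 [0.5723 0.2052 0.0677] ((575.5276489257812, 204.66920471191406), (60.068477630615234, 42.19090270996094), 80.62800598144531) top z [0.0676 0.0686]
finger low z [-0.0072 -0.0072 -0.0071 -0.0068 -0.0066]
```

Two views agree: the knob centre is at (0.575, 0.204) with its top at 0.105. I descend in two stages, measuring the finger height against the knob.

>>> carry_out:
  increments:
    - [[0.003,0.005,0.12,0,0,0],[0.003,0.005,0.22,0,0,0],[0.003,0.005,0.3,0,0,0],[0.003,0.005,0.32,0,0,0],[0.003,0.005,0.32,0,0,0]]

```text
clock: 12.38
tcp_pos: [0.5752, 0.2043, 0.09]
orientation: [-0.0, 0.084, 0.997, -0.0]
wrist_force: [-0.5, -0.3, 0.5]
finger_gap: 0.0555
grip_force: 0.0
```

```bash
python3 k.py w9
```

```text
knob [([0.571, 0.208, 0.112], 0.8), ([0.491, 0.357, 0.025], 0.47)]
knob_mid [([0.57, 0.2, 0.106], 0.63), ([0.764, 0.016, 0.012], 0.19)]
section [([0.563, 0.204, 0.066], 0.79)]
12.575 [0.5767 0.2046 0.0919] 0.05576001842209772 [-0.5902 -0.018  -0.5507] [ 0.2099  0.4495 -0.0907  1.0272 -0.0002  0.377 ]
0.1 2296 [0.5718 0.205  0.105 ] ((574.1851196289062, 204.40792846679688), (82.62994384765625, 23.98343849182129), 80.04345703125) top z [0.1046 0.109 ]
0.063 4034 [0.57   0.2053 0.0676] ((575.17041015625, 204.45838928222656), (60.173439025878906, 43.15222930908203), 80.64006042480469) top z [0.0676 0.0685]
finger low z [0.0298 0.0298 0.0299 0.0299 0.03  ]
```

View pics/w9.png

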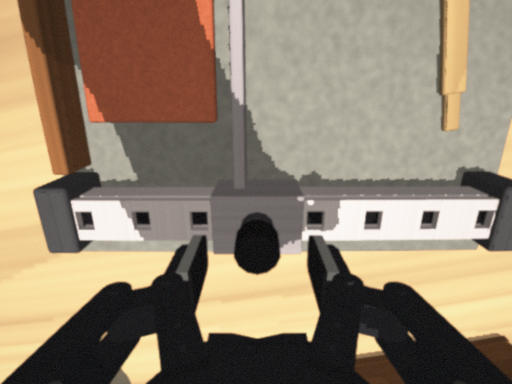

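The knob at (257,245) is centred between the finger pads (205 and 308). The tips are still just above the knob's middle. I lower and close.

>>> carry_out:
  increments:
    - [[0,0,0.032,0,0,0],[0,0,0.032,0,0,0],[0,0,0.032,0,0,0]]

```text
clock: 12.95
tcp_pos: [0.5748, 0.2042, 0.0734]
orientation: [-0.0, 0.083, 0.997, -0.0]
wrist_force: [0.0, -1.0, -0.1]
finger_gap: 0.0555
grip_force: 0.0
```

>>> carry_out:
  increments:
    - [[0,0,0,0,0,0],[0,0,0,0,0,0],[0,0,0,0,0,0],[0,0,0,0,0,0]]
  jaw: 1
  squeeze: 50

```text
clock: 13.45
tcp_pos: [0.5753, 0.2043, 0.0742]
orientation: [0.0, 0.083, 0.997, -0.0]
wrist_force: [-1.3, -1.0, 3.7]
finger_gap: 0.0239
grip_force: 49.1
```

Gripped (24 mm, 49 N). I pull up 15 mm.

>>> carry_out:
  increments:
    - [[0,0,-0.012,0,0,0],[0,0,-0.022,0,0,0],[0,0,-0.03,0,0,0],[0,0,-0.03,0,0,0],[0,0,-0.03,0,0,0]]

```text
clock: 14.08
tcp_pos: [0.5752, 0.2042, 0.0885]
orientation: [-0.0, 0.083, 0.997, -0.0]
wrist_force: [2.1, -0.6, -7.1]
finger_gap: 0.0241
grip_force: 49.4
```

```bash
python3 k.py w10
```

```text
knob [([0.572, 0.207, 0.122], 0.59)]
knob_mid [([0.57, 0.204, 0.119], 0.84)]
section [([0.564, 0.206, 0.07], 0.63)]
14.275 [0.5752 0.2042 0.0886] 0.024018409131171797 [ 2.9109 -0.473  -7.7793] [ 0.2098  0.4522 -0.095   1.0238 -0.0002  0.3769]
0.1 1120 [0.5655 0.2062 0.1064] ((573.6077880859375, 204.5137176513672), (50.89226531982422, 23.532732009887695), 78.40186309814453) top z [0.1065 0.111 ]
0.063 3246 [0.5655 0.2063 0.0676] ((570.001708984375, 205.59645080566406), (60.20216369628906, 32.272010803222656), 80.48955535888672) top z [0.0676 0.0685]
finger low z [0.03 0.03 0.03 0.03 0.03]
```

The plunger is up about 14 mm with a spring load of about 7 N. I slide 40 mm along tool +y (the gauge's +y).

>>> carry_out:
  increments:
    - [[0,0.02,0,0,0,0],[0,0.045,0,0,0,0],[0,0.068,0,0,0,0],[0,0.08,0,0,0,0],[0,0.08,0,0,0,0]]

```text
clock: 14.9
tcp_pos: [0.582, 0.2452, 0.0887]
orientation: [0.0, 0.083, 0.997, 0.001]
wrist_force: [3.4, 2.1, -6.9]
finger_gap: 0.0236
grip_force: 49.6
```

>>> carry_out:
  increments:
    - [[0,0,0,0,0,0],[0,0,0,0,0,0]]

```text
clock: 15.15
tcp_pos: [0.5818, 0.244, 0.0889]
orientation: [-0.0, 0.083, 0.997, 0.0]
wrist_force: [3.4, 2.1, -7.3]
finger_gap: 0.0244
grip_force: 49.6
```

```bash
python3 k.py w11
```

```text
knob [([0.578, 0.246, 0.125], 0.62)]
knob_mid [([0.58, 0.242, 0.12], 0.8)]
section [([0.569, 0.246, 0.071], 0.68)]
15.35 [0.5817 0.2437 0.0888] 0.02394759167653401 [ 3.3463  1.0024 -6.942 ] [ 0.2694  0.4885 -0.0357  1.0467  0.0002  0.4365]
0.1 1106 [0.572  0.2456 0.1062] ((579.8911743164062, 244.38214111328125), (50.88994216918945, 23.068115234375), 80.47737121582031) top z [0.1063 0.1109]
0.063 3271 [0.5721 0.2461 0.0676] ((576.6113891601562, 245.39389038085938), (60.1494255065918, 32.070167541503906), 80.7448501586914) top z [0.0676 0.0685]
finger low z [0.03 0.03 0.03 0.03 0.03]
```

The section moved (6.6, 39.8) mm, which is 40.3 mm. I lower the pin and press slightly.

>>> carry_out:
  increments:
    - [[0,0,0.01,0,0,0],[0,0,0.02,0,0,0],[0,0,0.03,0,0,0],[0,0,0.033,0,0,0],[0,0,0.033,0,0,0]]

```text
clock: 15.98
tcp_pos: [0.582, 0.2438, 0.0742]
orientation: [0.001, 0.083, 0.997, 0.0]
wrist_force: [-1.7, -0.4, 6.0]
finger_gap: 0.0243
grip_force: 50.9
```

```bash
python3 k.py w12; python3 - <<'E'
from h import *
c=cam("scene")
for n in ("scene","top"):
    c=cam(n)
    for k in ("tile","stick","cup","jar","mould","pot","knob","lever_post"): print(n,k,[(np.round(x["position"],3).tolist(),round(x["score"],2)) for x in env.find_in(n,k)][:3])
E
```

```text
knob [([0.58, 0.248, 0.109], 0.83)]
knob_mid [([0.578, 0.242, 0.107], 0.63), ([0.462, 0.144, 0.025], 0.61)]
section [([0.566, 0.243, 0.069], 0.7)]
16.175 [0.582  0.2437 0.0742] 0.024233545485137665 [-2.6853  0.0861  5.3032] [ 0.2696  0.499  -0.0571  1.0135 -0.0003  0.4366]
0.1 2666 [0.5776 0.2447 0.1046] ((581.2208251953125, 244.4051971435547), (50.99868392944336, 25.195592880249023), 84.55626678466797) top z [0.1044 0.1078]
0.063 3192 [0.5695 0.2461 0.0676] ((573.3529663085938, 245.5417022705078), (60.46091842651367, 26.27526092529297), 81.07074737548828) top z [0.0676 0.0685]
finger low z [0.0299 0.0299 0.0299 0.03   0.03  ]
scene tile [([0.46, 0.144, 0.024], 0.96)]
scene stick []
scene cup [([0.599, -0.211, 0.04], 0.66)]
scene jar [([0.581, 0.25, 0.021], 0.7), ([0.803, -0.006, 0.065], 0.62)]
scene mould [([0.497, -0.564, 0.041], 0.63)]
scene pot [([0.537, 0.568, 0.054], 0.8), ([0.596, 0.244, 0.07], 0.68)]
scene knob [([0.59, 0.242, 0.1], 0.56)]
scene lever_post [([0.448, -0.252, 0.053], 0.65), ([0.539, 0.567, 0.054], 0.63), ([0.537, -0.403, 0.056], 0.37)]
top tile [([0.454, 0.147, 0.027], 0.8)]
top stick []
top cup [([0.6, -0.214, 0.024], 0.54)]
top jar [([0.764, -0.013, 0.089], 0.66)]
top mould [([0.472, -0.565, 0.047], 0.96)]
top pot [([0.526, 0.579, 0.042], 0.7)]
top knob []
top lever_post [([0.542, -0.399, 0.059], 0.66), ([0.444, -0.098, 0.059], 0.58), ([0.459, -0.244, 0.059], 0.48)]
```

The TCP is back at the home height of 0.0742, the knob top is at 0.105 and the stop reaction is about 6 N. The pin is home and the bystanders have not moved.

```bash
python3 -c "
from workcell import env
print(env.hand_in())"
```

```text
the job is handed in; nothing more can be done
None
```

The job is handed in, but the hand-in returned no verdict. The grey counter's lever was swung to its stop and sprang back. The gauge section is at the next hole (40.3 mm measured) with the pin home, and the knob is still gripped at about 50 N.

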